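# Stack a sample cell in its nest and hold it up on the lifting wedge

### The arm

A 6-joint arm with a two-finger parallel gripper is mounted at the origin on the work surface; the furniture and walls round the work are solid. World frame = base frame: x ahead of the robot, y to its left, z up, the work surface at z = 0. Lengths are in m, angles in degrees, forces in N, time in s.
With the tool pointing down it reaches from about 0.4 to 0.825 m from the base axis. Payload 7 kg.
Tool frame: the origin (TCP) lies at the very end of the fingers, on their centre line; the grasp point (between the pads) lies 19 mm behind it; z points along the fingers, y is the line along which they close (so a half turn about z gives the same grasp; the last joint's range is limited). The gripper opens to 88 mm and grips with 3 to 60 N. Pads are 19 mm wide; open, the fingers measure 130 mm over their backs; the gripper's body (78 mm by 193 mm) begins 47 mm behind the grasp point.
Start: joints at [-60.613, 20.546, 0.682, 0, -70.136, -16.507], TCP at [0.15, -0.658, 0.227] pointing down, gripper open.
Joint ranges: [-176.03, 176.03], [-82.01, 121.73], [-58.28, 71.71], [-173.87, 95.51], [-174.79, -0.11], [-173.66, 173.66]. Speed limits (degrees/s): [136.94, 136.94, 172.46, 180, 180, 180].

### API

Orientations are given as [roll, pitch, yaw] about the fixed x, y, z axes, in that order (R = Rz(yaw) Ry(pitch) Rx(roll)).
In Python, from workcell import bot gives the robot as it stands.
- The arm moves only by the tool step_arm, never from a script. Its argument "rows" is a list that holds one entry, the list of rows, each a list of 7 numbers: the shift along the world's x, y, z in cm, then the turn, a rotation vector about the world's x, y, z in rad, then the opening, from -1 (shut) to 1 (fully open). A call has 1 to 20 rows; each row is the pose to reach, as a shift and turn from the pose commanded when the call began; what a row does not reach only later rows make up. A row lasts 1/10 s, in which the tool goes at most 50 mm and 8.59 degrees, less where a joint would pass 70% of its speed; a pose out of reach is approached as far as the arm can. A call with a gripper value outside its range is refused whole. The fingers move at their own pace and stop on an object; the grip force is fixed at half the most. Time passes only in rows, so rows that repeat a pose let the fingers close. It gives the time, the measured TCP pose, the force, the opening and the grip force at its end, in the units of the state.
- bot.sense(): the state, without advancing time (a new reading comes with each control period).
- bot.camera(name): name is "scene" or "top"; returns the picture (480x640x3 uint8, blue, green, red); there is no depth.
- bot.camera_info(name): a dict with "intrinsics" (3x3 intrinsics, pixels), "T" (4x4, takes a point from camera to world coordinates). Camera axes: x right, y up, looking along -z (the intrinsics and any distortion apply to the point x, -y, -z); pixel columns grow to the right and rows downward; lengths in m; the calibration is good to about 2 mm. A picture is of the moment at which its call begins. camera_info takes no time and is no camera call.
- bot.job_done(): hands the job in; it is judged then, once.
The state is a dict: "time": time; "joint_pos": joint angles; "qd": joint speeds; "joint_efforts": joint torques, N m; "tcp_pos": TCP position; "ee_rot": TCP orientation; "force": force on the tool from outside, world axes, zero at the start; "ft_torque": the same for the moment, N m; "grip_width": finger opening in m; "grip_force": force on a finger pad.
Only numpy, scipy, OpenCV 4.12 (cv2) and the standard library are available. Lean on these libraries where they do the work, as an engineer would, in place of code of your own. Each camera call takes 0.05 s, during which the arm holds its last target. There are 200 camera calls.

### The job

Finish stacking the sample cell in its assembly nest: lay the open spacer ring squarely between the four pins on the cell body that already sits there, then the top disc on the ring, setting both down without dropping them. Then push the tapered steel wedge along the nest's channel, thin end first, until the complete cell just lifts off the nest, about 3 mm and no more than 5, so that I can slip the clips under its foot. Finish while still gripping the wedge and holding the cell up with it, and leave the other things on the desk where they are.

Things in the scene. Friction and masses are not known exactly. Their poses are not given: they have to be found in the camera images.
- nest: assembly nest, fixed to the desk: aluminium block 100 (x) x 92 (y) x 24 mm high, origin at the centre of its underside on the desk, z up. Its +x is the direction in which the wedge is pushed in. A channel 30 mm wide runs right through along its x axis at y = 0; the desk is its floor. It is open above, except at x > 22 mm, where a bridge crosses 17 mm above the desk.
- seat (a point): centre of the cell body's seat on top of the nest block, 24 mm above the desk; axes as the nest
- mouth (a point): middle of the channel's mouth, on the desk at the nest's x = -50 mm; from here the channel narrows from 48 to 30 mm wide over the first 14 mm; axes as the nest
- pin_tips (a point): point on the nest's vertical centre line, 72 mm above the desk, level with the tips of the four upright steel pins at nest x, y = +-21.6 mm. The pins are 8 mm thick up to 65 mm above the desk, conical above; the 50 mm parts have 1.5 mm of play between them, and gaps 35 mm wide are left for fingers on the x and y sides.
- lifter: steel lifter, 36 (x) x 28 (y) mm, captive in the channel under the cell body; moves only up, at most 12 mm. Its origin is the nest's when down: its height is the lift. Its underside is a ramp, 15 mm above the desk at nest x = -18 mm, 6 mm at x = +18. With the wedge flat on the desk it rises once the tip passes nest x = +30 mm, 1 mm per 4 mm of push (a few N); a raised wedge lifts it as much more.
- cell_body_mid (a point): centre of the cell body, a loose flanged aluminium bobbin, open on top, 50 mm across and 24 mm high, with a short side tube towards the nest's +x. It starts seated in the nest, centre 36 mm and top 48 mm above the desk, axes as the nest; about 0.15 kg
- spacer_mid (a point): centre (half-way up) of the spacer, a flat white plastic ring, 50 mm outer and 32 mm inner diameter, 10 mm thick, lying flat on the desk beyond the orange tray, between it and the spectrometer's far end; z is its axis. It and the top disc may have changed places.
- top_disc_mid (a point): centre (half-way up) of the top disc, a steel disc 50 mm in diameter and 8 mm thick with a dark window 19 mm across and six small holes round it, lying flat on the desk beyond the orange tray, between it and the spectrometer's far end; z is its axis.
- wedge_grip (a point): middle of the wedge's upright grip plate, 50 mm above its underside and 98 mm behind its tip; x points to the thin end. The wedge: steel, 116 mm long, 22 mm wide, flat underside on the desk, 3 mm high at the tip, rising 1:4 to 24 mm over 84 mm. The plate stands on its thick end, 26 mm long (x), 14 mm thick (y), bare from 24 to 66 mm above the underside. 0.22 kg.
- wedge_tip (a point): middle of the lower edge of the wedge's thin end, on its underside; axes as wedge_grip
- beaker: bystander: small glass beaker, 50 x 50 x 59 mm, origin under its centre
- green_bottle: bystander: squat green electrode storage bottle, 34 mm across, 36 mm high, origin under its centre
- vial_cap_a: bystander: ribbed white screw cap, 22 mm across, 11 mm high, on the far corner of the desk
- vial_cap_b: bystander: ribbed white screw cap, 21 mm across, 11 mm high, behind the spacer and the top disc
- syringe: bystander: small plastic syringe lying at the back, 20 x 84 x 13 mm, long along its y
- amber_bottle: bystander: amber bottle with white cap, 42 x 42 x 86 mm, origin under its centre
Things that resemble listed ones, but are neither listed nor needed, are in the scene too. Leave any red look-alike of the part that bears spacer_mid alone.

How it is judged:
By the outcome, as a careful person would: the job done as asked, in the order asked, and still so for the second after the job is handed in, while the arm keeps its last pose, push and grip.
It also fails if it takes over 64 s, if anything falls off the work surface, if the arm or the gripper's body presses on something with over 40 N, if the wrist force passes 120 N, or if a joint passes its speed limit or range.

## Working session

There is one attempt and no reset: what is moved stays moved. The work goes in short steps, Python scripts to look and compute and a tool call to move; the robot and the scene stay as the last step left them, time stands still between calls to the robot, and variables do not carry over. Pictures are saved under pics/ and viewed, at most 10 in all, crops included, and the job is handed in when it is done.

Besides the shell and the picture viewer there is one more tool, called after "Request:" by a JSON object that holds its "api" and its "payload". step_arm: Moves the arm, as the interface text tells. Its arguments: {"type":"object","properties":{"rows":{"type":"array","items":{"type":"array","items":{"type":"array","items":{"type":"number"}}}}},"required":["rows"]}

```bash
mkdir -p pics; python3 - <<'E'
from workcell import bot
import cv2
for n in("scene","top"):
    cv2.imwrite(f"pics/{n}0.png",bot.camera(n)); i=bot.camera_info(n); print(n,i)
s=bot.sense();print(s['tcp_pos'],s['ee_rot'],s['time'],s['force'])
E
```

```text
scene {'intrinsics': array([[598.47932744,   0.        , 317.76811693],
       [  0.        , 598.47932744, 235.13401606],
       [  0.        ,   0.        ,   1.        ]]), 'T': array([[ 0.80641125,  0.25393776, -0.53405665, -0.18796319],
       [-0.59115451,  0.32264638, -0.73921286, -1.07909311],
       [-0.01540261,  0.91181957,  0.41030212,  0.61919223],
       [ 0.        ,  0.        ,  0.        ,  1.        ]])}
top {'intrinsics': array([[599.60924145,   0.        , 325.02303183],
       [  0.        , 599.60924145, 238.55350515],
       [  0.        ,   0.        ,   1.        ]]), 'T': array([[ 0.02669276,  0.99845491, -0.04873697,  0.44184598],
       [-0.99952724,  0.02591376, -0.01654637, -0.09137338],
       [-0.01525785,  0.0491556 ,  0.99867458,  1.29488812],
       [ 0.        ,  0.        ,  0.        ,  1.        ]])}
[ 0.15032184 -0.65759588  0.22572657] [ 1.79914368e+02 -9.66842590e-03 -1.67127397e+02] 0.1 [0.53587806 0.01919606 0.32764509]
```

View pics/scene0.png

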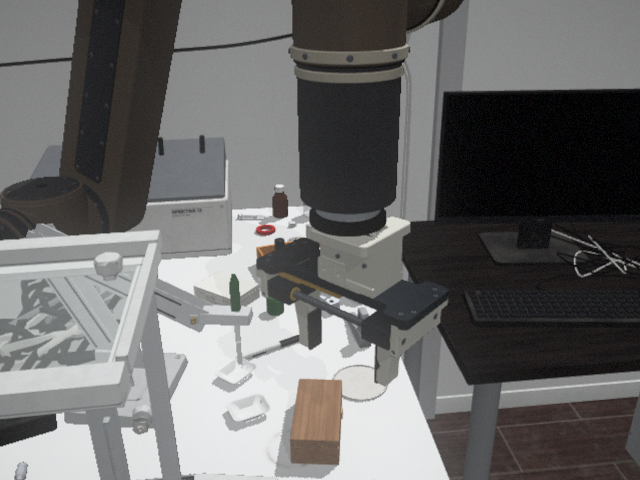

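View pics/top0.png

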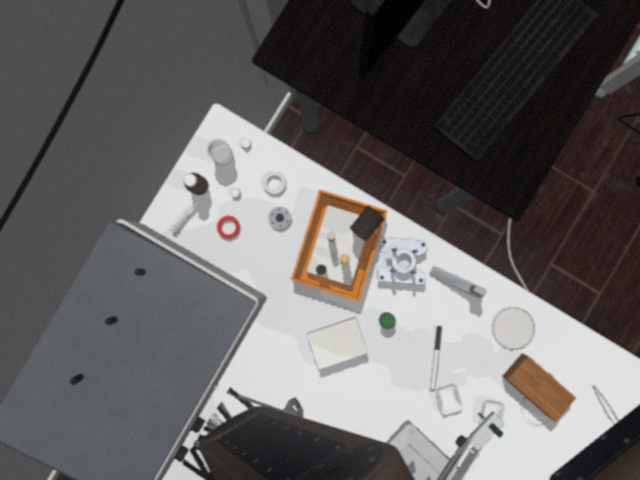

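The top view shows the ring at (274,183), the disc at (279,218), the red look-alike at (229,227), the nest at about (403,263), and the wedge from (432,270) to (485,292) with its grip plate at the right end. The scene view is mostly blocked by the gripper. Next I'll enlarge the top view.

```bash
cat > h.py <<'E'
from workcell import bot
import cv2, numpy as np
def ray(n,u,v):
    i=bot.camera_info(n);K=i['intrinsics'];T=i['T']
    d=T[:3,:3]@np.array([(u-K[0,2])/K[0,0],-(v-K[1,2])/K[1,1],-1]);return T[:3,3],d
def cast(n,u,v,z):
    o,d=ray(n,u,v);return o+d*(z-o[2])/d[2]
def proj(n,p):
    i=bot.camera_info(n);K=i['intrinsics'];T=i['T']
    c=T[:3,:3].T@(np.array(p)-T[:3,3]);return np.array([K[0,2]-K[0,0]*c[0]/c[2],K[1,2]+K[1,1]*c[1]/c[2]])
E
python3 - <<'E'
from h import *
im=cv2.imread('pics/top0.png')
a=cv2.resize(im[225:310,370:495],None,fx=6,fy=6,interpolation=cv2.INTER_CUBIC);cv2.imwrite('pics/nest.png',a)
b=cv2.resize(im[130:250,180:300],None,fx=5,fy=5,interpolation=cv2.INTER_CUBIC);cv2.imwrite('pics/parts.png',b)
for n,u,v,z in(('ring',274,183,.01),('disc',279,218,.008),('nest',403,263,.048),('plate',472,290,.066)):print(n,cast('top',u,v,z))
E
```

```text
ring [0.62170037 0.0432222  0.01      ]
disc [0.54640966 0.03030029 0.008     ]
nest [ 0.45614779 -0.23375665  0.048     ]
plate [ 0.40474913 -0.37298852  0.066     ]
```

View pics/nest.png

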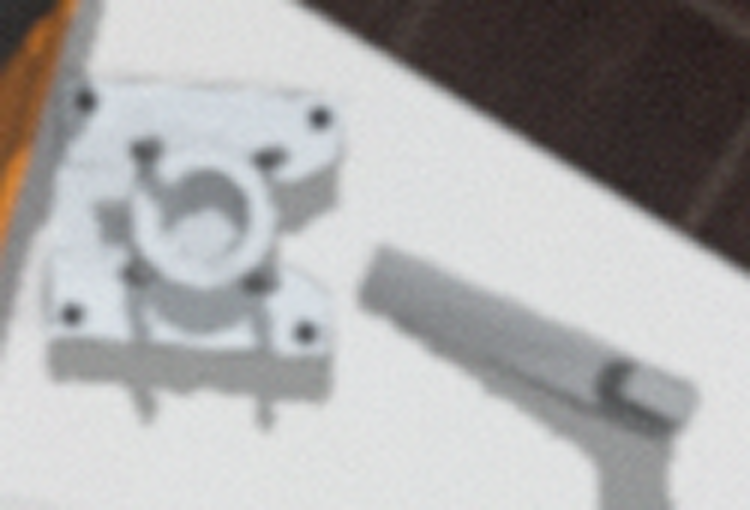

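View pics/parts.png

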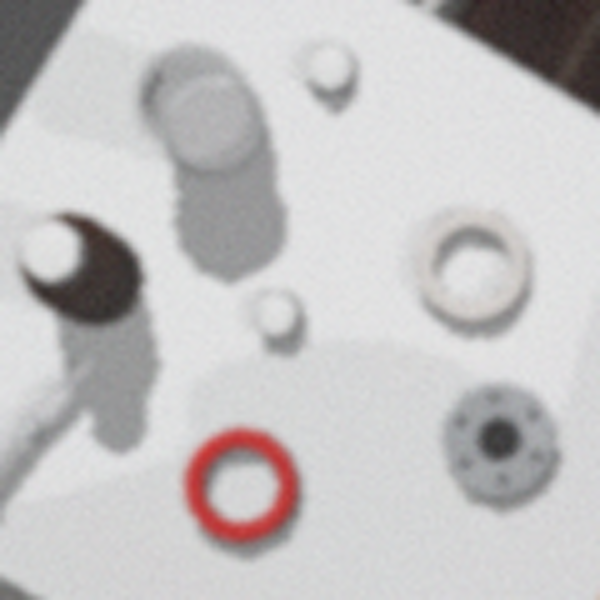

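The nest crop shows four screws at (87,100), (320,118), (72,315) and (306,332), with pin tips around the body ring at (204,216). The mouth faces right, towards the wedge, whose tip is at about (375,272) and plate at (655,395). The parts crop shows the white ring at (472,265), the disc window at (499,439) and the red look-alike at (242,486).

```bash
cat > m.py <<'E'
from h import *
im=cv2.imread('pics/top0.png');g=cv2.cvtColor(im,6)
S=8
def up(u0,v0,w,h):return cv2.resize(g[v0:v0+h,u0:u0+w],None,fx=S,fy=S,interpolation=cv2.INTER_CUBIC)
def px(u0,v0,c):return u0+(c[0]+.5)/S-.5,v0+(c[1]+.5)/S-.5
for n,u,v,z in(('ring',274,183,.01),('disc',279,218,.008)):
    c=cv2.HoughCircles(cv2.GaussianBlur(up(u-20,v-20,40,40),(9,9),2),cv2.HOUGH_GRADIENT_ALT if 0 else cv2.HOUGH_GRADIENT,1,20,param1=60,param2=15,minRadius=84,maxRadius=102)
    for q in c[0][:3]:
        p=px(u-20,v-20,q);print(n,p,q[2],cast('top',*p,z))
def dark(u,v,r=4):
    w=up(u-r,v-r,2*r+1,2*r+1).astype(float);k=np.clip(np.percentile(w,60)-20-w,0,None)
    y,x=np.mgrid[:w.shape[0],:w.shape[1]];return px(u-r,v-r,((k*x).sum()/k.sum(),(k*y).sum()/k.sum()))
P=[]
for a in((87,100),(320,118),(72,315),(306,332)):
    p=dark(round(370+a[0]/6-.4),round(225+a[1]/6-.4),3);P.append(cast('top',*p,.024));print('screw',p,P[-1])
P=np.array(P);c=P.mean(0);d=P[0]+P[2]-P[1]-P[3];e=P[0]+P[1]-P[2]-P[3]
print('nest',c,np.degrees(np.arctan2(d[1],d[0])),np.degrees(np.arctan2(e[1],e[0])),np.linalg.norm(P[0]-P[1]),np.linalg.norm(P[0]-P[2]))
for z in(.06,.066,.072):
  Q=np.array([cast('top',370+(a+.5)/6-.5,225+(b+.5)/6-.5,z) for a,b in((148,152),(270,157),(135,275),(260,282))]);print('pins',Q.mean(0),np.linalg.norm(Q[0]-Q[1]),np.linalg.norm(Q[0]-Q[2]))
print('bodyring',cast('top',370+204.5/6-.5,225+216.5/6-.5,.048))
# wedge by crop points: tip corners, plate top corners
f=lambda a,b,z:cast('top',370+(a+.5)/6-.5,225+(b+.5)/6-.5,z)
t=(f(383,243,.003)+f(361,296,.003))/2; pl=(f(630,362,.066)+f(697,388,.066)+f(683,428,.066)+f(612,398,.066))/4
print('tip',t,'plate',pl,np.linalg.norm((t-pl)[:2]),np.degrees(np.arctan2(*(t-pl)[1::-1])))
E
python3 m.py
```

```text
Traceback (most recent call last):
  File "m.py", line 8, in <module>
    for q in c[0][:3]:
             ~^^^
TypeError: 'NoneType' object is not subscriptable
```

```bash
sed -i 's/param1=60,param2=15/param1=25,param2=5/' m.py; python3 m.py
```

```text
ring (np.float32(274.625), np.float32(185.875)) 89.0 [0.61549665 0.04167934 0.01      ]
ring (np.float32(274.125), np.float32(182.5)) 86.0 [0.62279198 0.04298561 0.01      ]
ring (np.float32(272.0), np.float32(187.0)) 100.3 [0.61291728 0.04727448 0.01      ]
disc (np.float32(279.75), np.float32(219.125)) 95.9 [0.54402051 0.0286084  0.008     ]
disc (np.float32(278.625), np.float32(216.875)) 87.0 [0.5488199  0.03118348 0.008     ]
disc (np.float32(281.375), np.float32(216.75)) 88.0 [0.54924069 0.02525879 0.008     ]
screw (np.float64(383.5505811424705), np.float64(241.34883650686257)) [ 0.50115753 -0.1944499   0.024     ]
screw (np.float64(422.86596663135595), np.float64(244.2174126059322)) [ 0.4972443  -0.27763525  0.024     ]
screw (np.float64(381.4537275749592), np.float64(277.041470643583)) [ 0.42558071 -0.19168101  0.024     ]
screw (np.float64(420.50221919649175), np.float64(280.0363930541802)) [ 0.42149049 -0.27407524  0.024     ]
nest [ 0.46136825 -0.23446035  0.024     ] 87.23270450353006 -2.3948073403017465 0.08327734362436623 0.0756275269096567
pins [ 0.46084158 -0.23322343  0.06      ] 0.041752206215181865 0.0423623664161902
pins [ 0.46074928 -0.23253422  0.066     ] 0.0415493431112527 0.04215653870263934
pins [ 0.46065699 -0.23184501  0.072     ] 0.04134648000732344 0.0419507109890885
bodyring [ 0.46118799 -0.23486225  0.048     ]
tip [ 0.44435748 -0.3003873   0.003     ] plate [ 0.40462242 -0.38684725  0.066     ] 0.09515355329844596 65.3175438575775
```

Request:
{"api": "step_arm", "payload": {"rows": [[[47.2,70.1,-5,0,0,0.473,0.6],[47.2,70.1,-5,0,0,0.473,0.6],[47.2,70.1,-5,0,0,0.473,0.6],[47.2,70.1,-5,0,0,0.473,0.6],[47.2,70.1,-5,0,0,0.473,0.6],[47.2,70.1,-5,0,0,0.473,0.6],[47.2,70.1,-5,0,0,0.473,0.6],[47.2,70.1,-5,0,0,0.473,0.6],[47.2,70.1,-5,0,0,0.473,0.6],[47.2,70.1,-5,0,0,0.473,0.6],[47.2,70.1,-5,0,0,0.473,0.6],[47.2,70.1,-5,0,0,0.473,0.6],[47.2,70.1,-5,0,0,0.473,0.6],[47.2,70.1,-5,0,0,0.473,0.6],[47.2,70.1,-5,0,0,0.473,0.6],[47.2,70.1,-5,0,0,0.473,0.6],[47.2,70.1,-5,0,0,0.473,0.6],[47.2,70.1,-5,0,0,0.473,0.6],[47.2,70.1,-14,0,0,0.473,0.6],[47.2,70.1,-14,0,0,0.473,0.6]]]}}

```text
time: 2.1
tcp_pos: [0.6223, 0.0436, 0.0852]
ee_rot: [180.0, 0.1, -140.0]
force: [-0.5, 0.0, -1.2]
grip_width: 0.0702
grip_force: 0.0
```

```bash
python3 - <<'E'
from h import *
cv2.imwrite('pics/scene1.png',bot.camera('scene'))
im=cv2.imread('pics/scene1.png')
n=proj('scene',(.461,-.2345,.04));q=proj('scene',(.6225,.043,.01));w=proj('scene',(.42,-.35,.03));print(n,q,w)
a=lambda c,r:cv2.resize(im[int(c[1])-r:int(c[1])+r,int(c[0])-r:int(c[0])+r],(400,400),interpolation=cv2.INTER_CUBIC)
cv2.imwrite('pics/s1c.png',np.hstack([a((n+w)/2,50),a(q,50)]))
s=bot.sense();print(s['time'],s['tcp_pos'],s['ee_rot'],s['grip_width'],s['joint_pos'])
E
```

```text
[334.09350758 280.10690497] [317.61748925 230.23731834] [354.76700672 315.05459054]
2.15 [0.61773321 0.04230268 0.07771888] [ 179.69572693   -0.4900768  -140.10603689] 0.06994097499843903 [ 21.87404898  23.11787326 -16.54359429  -0.17750133 -50.89882906
 -71.86876499]
```

View pics/s1c.png

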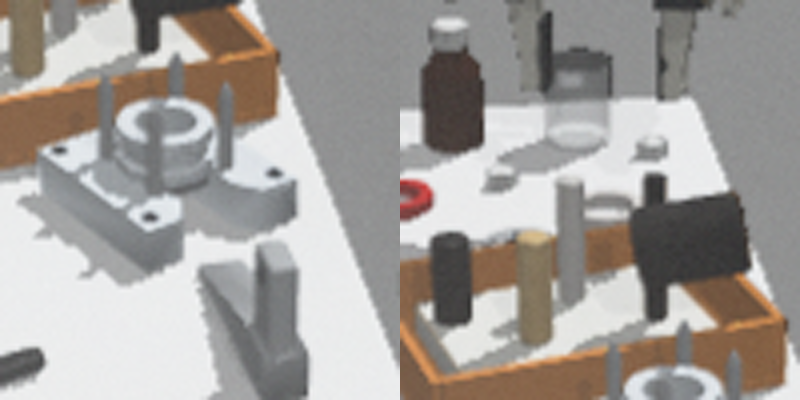

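The left crop shows pin tips at about (105,72), (176,53), (227,83) and (156,117), which are scene pixels (320,265), (338,260), (351,268) and (333,276). In the right crop the ring lies behind the tray at about (608,205), partly hidden, with the fingers above it.

```bash
python3 - <<'E'
from h import *
def pins(c,yaw,z):
    y=np.radians(yaw);R=np.array([[np.cos(y),-np.sin(y)],[np.sin(y),np.cos(y)]])
    return [np.r_[np.array(c)+R@np.array(p),z] for p in((.0216,.0216),(.0216,-.0216),(-.0216,-.0216),(-.0216,.0216))]
P=pins((.461,-.2345),87.3,.072)
for p in P:print(proj('scene',p),proj('top',p))
print([ (370+(a+.5)/6-.5,225+(b+.5)/6-.5) for a,b in((148,152),(270,157),(135,275),(260,282))])
print(cast('scene',*np.mean([(320.2,265),(338,260.25),(350.75,267.75),(333,276.25)],0),.072),'disc',cast('top',279.7,217.4,.008))
s=bot.sense();print(s['tcp_pos'])
E
```

```text
[319.0334341  264.81514015] [393.43158064 270.34251028]
[336.63289895 259.24996094] [394.87983786 249.1608976 ]
[349.16289448 267.18238841] [416.09016236 250.71559453]
[331.29753326 273.05098672] [414.67696411 271.91398507]
[(394.25, 249.91666666666666), (414.5833333333333, 250.75), (392.0833333333333, 270.4166666666667), (412.9166666666667, 271.5833333333333)]
[ 0.45978693 -0.24082619  0.072     ] disc [0.54774441 0.02882965 0.008     ]
[0.61773321 0.04230268 0.07771888]
```

Request:
{"api": "step_arm", "payload": {"rows": [[[0,0,0,0,0,0,0.6],[0,0,0,0,0,0,0.6],[0,0,0,0,0,0,0.6]]]}}

```text
time: 2.45
tcp_pos: [0.624, 0.0432, 0.0892]
ee_rot: [-179.9, 0.2, -140.0]
force: [-0.3, -0.2, -0.7]
grip_width: 0.0701
grip_force: 0.0
```

Request:
{"api": "step_arm", "payload": {"rows": [[[0,0,-3,0,0,0,0.6],[0,0,-6,0,0,0,0.6],[0,0,-7.8,0,0,0,0.6],[0,0,-8.3,0,0,0,0.6],[0,0,-8.3,0,0,0,0.6],[0,0,-8.3,0,0,0,0.6],[0,0,-8.3,0,0,0,-1],[0,0,-8.3,0,0,0,-1],[0,0,-8.3,0,0,0,-1],[0,0,-8.3,0,0,0,-1],[0,0,-8.3,0,0,0,-1],[0,0,-8.3,0,0,0,-1]]]}}

```text
time: 3.65
tcp_pos: [0.6227, 0.0431, 0.0041]
ee_rot: [-180.0, 0.0, -140.0]
force: [-1.8, 0.1, 6.3]
grip_width: 0.0479
grip_force: 30.0
```

Request:
{"api": "step_arm", "payload": {"rows": [[[0,0,0,0,0,0,0.55],[0,0,0,0,0,0,0.55],[0,0,0,0,0,0,0.55],[0,0,0,0,0,-0.15,0.55],[0,0,0,0,0,-0.3,0.55],[0,0,0,0,0,-0.45,0.55],[0,0,0,0,0,-0.6,0.55],[0,0,0,0,0,-0.75,0.55],[0,0,0,0,0,-0.9,0.55],[0,0,0,0,0,-1.05,0.55],[0,0,0,0,0,-1.2,0.55],[0,0,0,0,0,-1.3,0.55],[0,0,0,0,0,-1.3,0.55],[0,0,0,0,0,-1.3,-1],[0,0,0,0,0,-1.3,-1],[0,0,0,0,0,-1.3,-1],[0,0,0,0,0,-1.3,-1],[0,0,0,0,0,-1.3,-1]]]}}

```text
time: 5.45
tcp_pos: [0.6224, 0.043, 0.0035]
ee_rot: [-180.0, -0.0, 145.5]
force: [0.1, 0.4, -0.1]
grip_width: 0.0483
grip_force: 30.0
```

Request:
{"api": "step_arm", "payload": {"rows": [[[0,0,4,0,0,0,-1],[0,0,8,0,0,0,-1],[0,0,12,0,0,0.15,-1],[0,0,15,0,0,0.3,-1],[-2,-4,15,0,0,0.45,-1],[-4,-7,15,0,0,0.6,-1],[-6,-10,15,0,0,0.75,-1],[-8,-13,15,0,0,0.9,-1],[-9.5,-16,15,0,0,1.05,-1],[-11,-19,15,0,0,1.2,-1],[-12.5,-22,15,0,0,1.35,-1],[-14,-24.5,15,0,0,1.5,-1],[-15.5,-27,15,0,0,1.65,-1],[-16.15,-27.75,14,0,0,1.8,-1],[-16.15,-27.75,12,0,0,1.95,-1],[-16.15,-27.75,10,0,0,2.1,-1],[-16.15,-27.75,9,0,0,2.126,-1],[-16.15,-27.75,9,0,0,2.126,-1],[-16.15,-27.75,9,0,0,2.126,-1],[-16.15,-27.75,9,0,0,2.126,-1]]]}}

```text
time: 7.45
tcp_pos: [0.4617, -0.2345, 0.0945]
ee_rot: [-179.9, -0.0, -92.8]
force: [-0.1, -0.2, -0.2]
grip_width: 0.0482
grip_force: 30.0
```

```bash
python3 - <<'E'
from h import *
im=bot.camera('scene');cv2.imwrite('pics/scene2.png',im)
s=bot.sense();print(s['time'],s['tcp_pos'],s['ee_rot'],s['grip_width'],s['force'])
t=np.array(s['tcp_pos']);n=proj('scene',t);print(n)
u,v=int(n[0])-45,int(n[1])-20
print('origin',u,v);cv2.imwrite('pics/s2c.png',cv2.resize(im[v:v+75,u:u+100],(800,600),interpolation=cv2.INTER_CUBIC))
E
```

```text
7.5 [ 0.46165609 -0.23452997  0.09447833] [-1.79909968e+02 -1.37460511e-02 -9.27650910e+01] 0.04781402354730068 [-0.39852918 -0.10691041 -1.13985387]
[334.24909604 255.80716725]
origin 289 235
```

View pics/s2c.png

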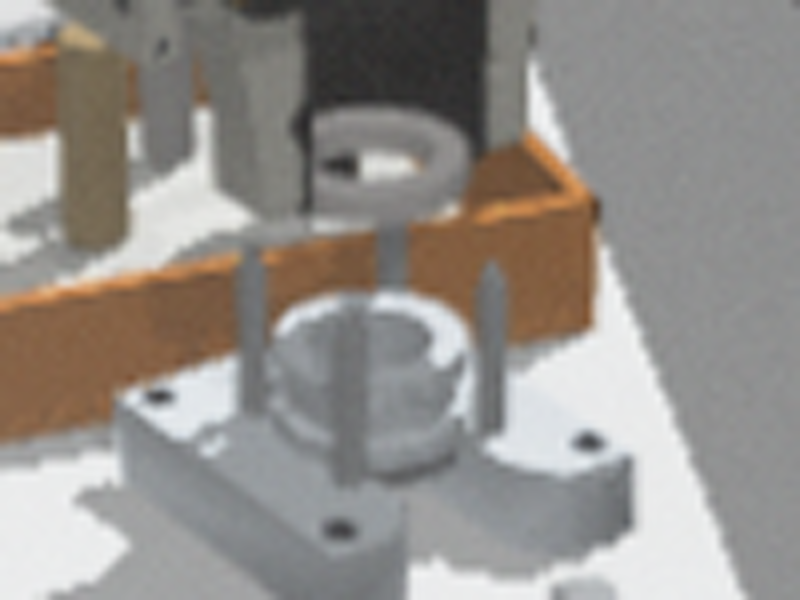

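The crop shows the ring held level over the nest with its right edge at column 473. The body's top flange spans 270–474, the left and right screws are at (159,397) and (588,440), and the right pin is at column 491.

```bash
python3 - <<'E'
from h import *
t=np.array([.4616,-.2345]);f=lambda x,y,z:(proj('scene',(x,y,z))-[289,235]+.5)*8-.5
c=f(*t,.024);print('centre24',c, 'obs 373.5 418.5')
cam=bot.camera_info('scene')['T'];r=cam[:2,0]/np.linalg.norm(cam[:2,0])
print('ring right',f(*(t+.025*r),.1),'obs 473;  body right/left',f(*(t+.025*r),.048),f(*(t-.025*r),.048),'obs 474,270')
J=np.array([f(t[0]+.001,t[1],.024)-c,f(t[0],t[1]+.001,.024)-c]).T
print(J,np.linalg.solve(J,np.array([373.5,418.5])-c))
th=np.linspace(0,6.28,100)
R=np.array([f(*(t+.025*np.array([np.cos(a),np.sin(a)])),.1025) for a in th]);print('ringtop rows',R.min(0),R.max(0),'obs top row 103')
E
```

```text
centre24 [366.38494108 419.18577596] obs 373.5 418.5
ring right [466.23859038 148.53788514] obs 473;  body right/left [465.30299723 334.31365951] [266.72522713 337.01595096] obs 474,270
[[ 3.1168868  -2.40791655]
 [-1.18195923 -1.52218989]] [ 1.64438117 -0.82631973]
ringtop rows [263.99576674  97.52238948] [466.35432004 185.86335207] obs top row 103
```

The scene camera offset is the same for the held ring and the nest, so the two are aligned. I'll lower the ring.

Request:
{"api": "step_arm", "payload": {"rows": [[[0,0,-1,0,0,0,-1],[0,0,-2,0,0,0,-1],[0,0,-2.4,0,0,0,-1],[0,0,-2.7,0,0,0,-1],[0,0,-2.9,0,0,0,-1],[0,0,-3.1,0,0,0,-1],[0,0,-3.1,0,0,0,-1]]]}}

```text
time: 8.2
tcp_pos: [0.4609, -0.2345, 0.0624]
ee_rot: [180.0, 0.0, -92.7]
force: [-0.3, 0.2, -0.7]
grip_width: 0.048
grip_force: 30.0
```

Request:
{"api": "step_arm", "payload": {"rows": [[[0,0,-0.3,0,0,0,-1],[0,0,-0.6,0,0,0,-1],[0,0,-0.8,0,0,0,-1],[0,0,-0.9,0,0,0,-1],[0,0,-1.0,0,0,0,-1],[0,0,-1.0,0,0,0,-1],[0,0,-1.0,0,0,0,-1]]]}}

```text
time: 8.9
tcp_pos: [0.461, -0.2345, 0.0526]
ee_rot: [-180.0, -0.0, -92.7]
force: [0.5, -0.3, -0.1]
grip_width: 0.0479
grip_force: 30.0
```

Request:
{"api": "step_arm", "payload": {"rows": [[[0,0,-0.05,0,0,0,-1],[0,0,-0.1,0,0,0,-1],[0,0,-0.12,0,0,0,-1],[0,0,-0.12,0,0,0,-1]]]}}

```text
time: 9.3
tcp_pos: [0.461, -0.2345, 0.0515]
ee_rot: [-180.0, -0.0, -92.7]
force: [-0.3, 0.5, 1.1]
grip_width: 0.0485
grip_force: 30.0
```

Request:
{"api": "step_arm", "payload": {"rows": [[[0,0,-0.04,0,0,0,-1],[0,0,-0.04,0,0,0,-1],[0,0,-0.04,0,0,0,-1]]]}}

```text
time: 9.6
tcp_pos: [0.461, -0.2345, 0.0514]
ee_rot: [-180.0, -0.0, -92.7]
force: [-2.3, 1.4, 6.1]
grip_width: 0.0478
grip_force: 30.0
```

Request:
{"api": "step_arm", "payload": {"rows": [[[0,0,0.02,0,0,0,0.35],[0,0,0.02,0,0,0,0.35],[0,0,0.02,0,0,0,0.35],[0,0,0.5,0,0,0,0.35],[0,0,2.5,0,0,0,0.45],[0,0,6,0,0,0,0.6],[0,0,10,0,0,0,0.6],[2,5,11,0,0,0,0.6],[3.5,10,11,0,0,0,0.6],[5,15,11,0,0,0,0.6],[7,20,11,0,0,0,0.6],[8.5,25,8,0,0,0,0.6],[8.67,26.3,4,0,0,0,0.6],[8.67,26.3,2,0,0,0,0.6],[8.67,26.3,2,0,0,0,0.6]]]}}

```text
time: 11.1
tcp_pos: [0.5451, 0.0289, 0.0675]
ee_rot: [179.6, -0.1, -92.6]
force: [0.5, -0.8, 0.9]
grip_width: 0.0704
grip_force: 0.0
```

```bash
python3 - <<'E'
from h import *
im=bot.camera('scene');t=bot.camera('top');cv2.imwrite('pics/scene3.png',im);cv2.imwrite('pics/top3.png',t)
s=bot.sense();print(s['time'],s['tcp_pos'],s['ee_rot'],s['grip_width'],s['force'])
a=cv2.resize(im[250:310,295:375],(533,400),interpolation=cv2.INTER_CUBIC);b=cv2.resize(t[236:292,376:428][:40,:],(260,200),interpolation=cv2.INTER_CUBIC)
b=cv2.resize(t[240:290,380:430],(260,260),interpolation=cv2.INTER_CUBIC)
c=np.zeros((400,795,3),np.uint8);c[:,:533]=a;c[:260,535:]=b;cv2.imwrite('pics/s3c.png',c)
E
```

```text
11.2 [0.54767985 0.02828098 0.07139599] [ 1.79955148e+02 -4.91811749e-02 -9.26534621e+01] 0.07044671339549811 [ 0.91713163 -0.00208262  0.31266341]
```

View pics/s3c.png

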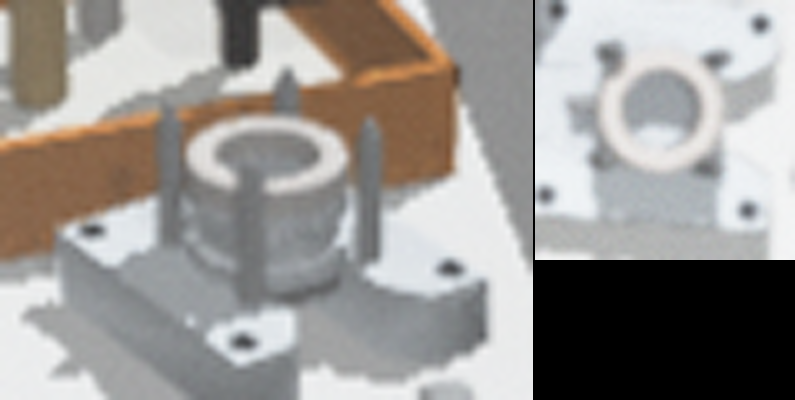

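The ring sits flat and centred between the pins, with the top view showing its centre at about (661,112) in the crop. Next is the disc.

Request:
{"api": "step_arm", "payload": {"rows": [[[0,0,0,0,0,-0.15,0.5],[0,0,0,0,0,-0.3,0.5],[0,0,0,0,0,-0.45,0.5],[0,0,-2,0,0,-0.6,0.5],[0,0,-4,0,0,-0.75,0.5],[0,0,-5.5,0,0,-0.9,0.5],[0,0,-6.5,0,0,-1.0,0.5],[0,0,-6.8,0,0,-1.0,0.5],[0,0,-6.8,0,0,-1.0,0.5],[0,0,-6.8,0,0,-1.0,-1],[0,0,-6.8,0,0,-1.0,-1],[0,0,-6.8,0,0,-1.0,-1],[0,0,-6.8,0,0,-1.0,-1]]]}}

```text
time: 12.5
tcp_pos: [0.5481, 0.0287, 0.0038]
ee_rot: [-180.0, 0.1, -149.9]
force: [-1.2, 0.3, 6.9]
grip_width: 0.0483
grip_force: 30.0
```

Request:
{"api": "step_arm", "payload": {"rows": [[[0,0,0,0,0,0,0.5],[0,0,0,0,0,0,0.5],[0,0,0,0,0,0.15,0.5],[0,0,0,0,0,0.3,0.5],[0,0,0,0,0,0.45,0.5],[0,0,0,0,0,0.6,0.5],[0,0,0,0,0,0.75,0.5],[0,0,0,0,0,0.9,0.5],[0,0,0,0,0,1.0,0.5],[0,0,0,0,0,1.0,0.5],[0,0,0,0,0,1.0,-1],[0,0,0,0,0,1.0,-1],[0,0,0,0,0,1.0,-1],[0,0,0,0,0,1.0,-1],[0,0,0,0,0,1.0,-1]]]}}

```text
time: 14.0
tcp_pos: [0.5476, 0.0285, 0.0029]
ee_rot: [180.0, 0.0, -92.7]
force: [-0.1, -0.5, -0.4]
grip_width: 0.0486
grip_force: 30.0
```

Request:
{"api": "step_arm", "payload": {"rows": [[[0,0,3,0,0,0,-1],[0,0,7,0,0,0,-1],[0,0,11,0,0,0,-1],[0,0,14,0,0,0,-1],[-1.5,-4,14,0,0,0,-1],[-3,-8,14,0,0,0,-1],[-4.5,-12,14,0,0,0,-1],[-5.5,-16,14,0,0,0,-1],[-7,-20,14,0,0,0,-1],[-8,-24,14,0,0,0,-1],[-8.66,-26.3,12,0,0,0,-1],[-8.66,-26.3,10,0,0,0,-1],[-8.66,-26.3,8.7,0,0,0,-1],[-8.66,-26.3,8.7,0,0,0,-1],[-8.66,-26.3,8.7,0,0,0,-1],[-8.66,-26.3,8.7,0,0,0,-1]]]}}

```text
time: 15.6
tcp_pos: [0.4617, -0.2344, 0.0908]
ee_rot: [-179.9, -0.0, -92.7]
force: [-0.7, -0.2, -1.3]
grip_width: 0.0491
grip_force: 30.0
```

Request:
{"api": "step_arm", "payload": {"rows": [[[0,0,-0.7,0,0,0,-1],[0,0,-1.3,0,0,0,-1],[0,0,-1.7,0,0,0,-1],[0,0,-2.0,0,0,0,-1],[0,0,-2.3,0,0,0,-1],[0,0,-2.6,0,0,0,-1],[0,0,-2.75,0,0,0,-1],[0,0,-2.8,0,0,0,-1],[0,0,-2.8,0,0,0,-1]]]}}

```text
time: 16.5
tcp_pos: [0.461, -0.2345, 0.0619]
ee_rot: [180.0, -0.0, -92.7]
force: [-0.2, 0.3, -1.3]
grip_width: 0.0486
grip_force: 30.0
```

Request:
{"api": "step_arm", "payload": {"rows": [[[0,0,-0.04,0,0,0,-1],[0,0,-0.08,0,0,0,-1],[0,0,-0.11,0,0,0,-1],[0,0,-0.13,0,0,0,-1],[0,0,-0.13,0,0,0,-1]]]}}

```text
time: 17.0
tcp_pos: [0.4611, -0.2345, 0.0609]
ee_rot: [-180.0, -0.0, -92.7]
force: [-1.4, 0.0, 1.6]
grip_width: 0.0485
grip_force: 30.0
```

Request:
{"api": "step_arm", "payload": {"rows": [[[0,0,0.01,0,0,0,0.35],[0,0,0.01,0,0,0,0.35],[0,0,0.01,0,0,0,0.35],[0,0,0.5,0,0,0,0.35],[0,0,2,0,0,0,0.3],[0,0,5,0,0,0,0],[0,0,8,0,0,0,0],[-2,-4,8,0,0,-0.1,0],[-4,-8,8,0,0,-0.2,0],[-5.6,-12,8,0,0,-0.3,0],[-5.6,-15.2,7,0,0,-0.384,0],[-5.6,-15.2,7,0,0,-0.384,0],[-5.6,-15.2,7,0,0,-0.384,0]]]}}

```text
time: 18.3
tcp_pos: [0.4045, -0.387, 0.1304]
ee_rot: [179.9, 0.0, -114.8]
force: [0.0, 0.0, -0.3]
grip_width: 0.0436
grip_force: 0.0
```

```bash
python3 - <<'E'
from h import *
im=bot.camera('scene');cv2.imwrite('pics/scene4.png',im)
s=bot.sense();print(s['time'],s['tcp_pos'],s['ee_rot'],s['grip_width'],s['force'])
print(cast('scene',362.4,311.5,.066))
cv2.imwrite('pics/s4c.png',cv2.resize(im[250:350,300:400],(600,600),interpolation=cv2.INTER_CUBIC))
E
```

```text
18.35 [ 0.40477802 -0.38636559  0.13066949] [ 1.79972876e+02  6.41996238e-03 -1.14687966e+02] 0.043791723131448315 [0.43375752 0.57985555 0.41589337]
[ 0.40085822 -0.39367264  0.066     ]
```

View pics/s4c.png

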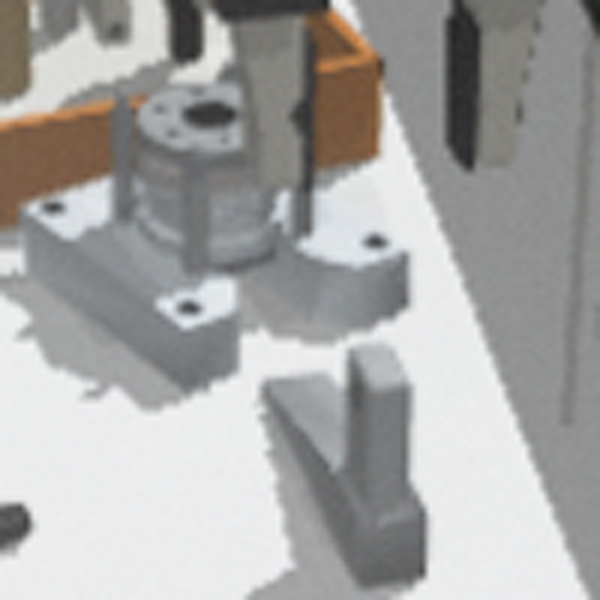

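The disc is level on the ring, with its window at (212,114) in the crop. The plate's top is at about (378,366) and the fingers straddle it from above. I'll grip the wedge.

Request:
{"api": "step_arm", "payload": {"rows": [[[0,0,-3,0,0,0,0],[0,0,-6,0,0,0,0],[0,0,-8.5,0,0,0,0],[0,0,-9.7,0,0,0,0],[0,0,-9.9,0,0,0,0],[0,0,-9.9,0,0,0,0],[0,0,-9.9,0,0,0,-1],[0,0,-9.9,0,0,0,-1],[0,0,-9.9,0,0,0,-1],[0,0,-9.9,0,0,0,-1],[0,0,-9.9,0,0,0,-1],[0,0,-9.9,0,0,0,-1],[0,0,-9.9,0,0,0,-1]]]}}

```text
time: 19.65
tcp_pos: [0.4052, -0.3866, 0.0321]
ee_rot: [-180.0, -0.0, -114.7]
force: [-1.1, 1.7, 5.5]
grip_width: 0.0135
grip_force: 30.0
```

Request:
{"api": "step_arm", "payload": {"rows": [[[0,0,0.2,0,0,0,-1],[0,0,0.4,0,0,0,-1],[1,-0.6,0.4,0,0,0.08,-1],[2,-0.6,0.4,0,0,0.16,-1],[3,-0.6,0.4,0,0,0.24,-1],[4,-0.6,0.4,0,0,0.32,-1],[4.86,-0.4,0.4,0,0,0.384,-1],[4.86,-0.3,0.4,0,0,0.384,-1],[4.86,-0.3,0.2,0,0,0.384,-1],[4.86,-0.3,0.05,0,0,0.384,-1],[4.86,-0.3,0,0,0,0.384,-1],[4.86,-0.3,0,0,0,0.384,-1],[4.86,-0.3,0,0,0,0.384,-1]]]}}

```text
time: 20.95
tcp_pos: [0.453, -0.3894, 0.0321]
ee_rot: [180.0, 0.0, -92.7]
force: [-2.6, 2.4, 6.0]
grip_width: 0.0137
grip_force: 30.0
```

```bash
python3 - <<'E'
from h import *
im=bot.camera('scene');t=bot.camera('top');cv2.imwrite('pics/scene5.png',im);cv2.imwrite('pics/top5.png',t)
s=bot.sense();print(s['time'],s['tcp_pos'],s['ee_rot'],s['grip_width'],s['force'])
c=np.zeros((600,800,3),np.uint8);c[:,:480]=cv2.resize(im[250:350,295:375],(480,600),interpolation=cv2.INTER_CUBIC)
c[:320,480:]=cv2.resize(t[235:315,385:465],(320,320),interpolation=cv2.INTER_CUBIC);cv2.imwrite('pics/s5c.png',c)
E
```

```text
21.05 [ 0.4530234  -0.38939392  0.03207372] [ 1.79972800e+02  1.01649935e-02 -9.27377047e+01] 0.013803913747239986 [-2.13966643  2.57917773  5.65268811]
```

View pics/s5c.png

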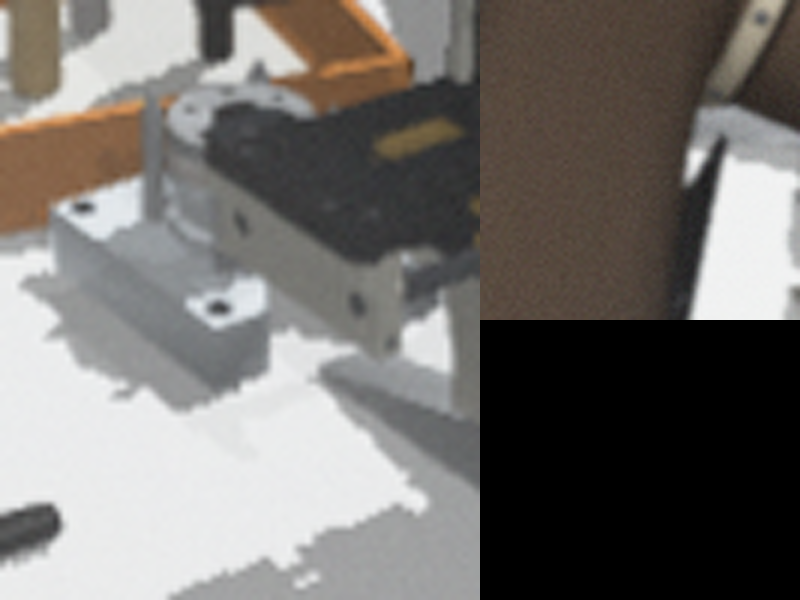

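The tip is at about (320,372) in the crop, on the channel line and short of the mouth. The nest and the stack are undisturbed. I'll push in, stopping before contact.

Request:
{"api": "step_arm", "payload": {"rows": [[[0.05,1,0,0,0,0,-1],[0.09,2,0,0,0,0,-1],[0.14,3,0,0,0,0,-1],[0.19,4,0,0,0,0,-1],[0.24,5,0,0,0,0,-1],[0.28,6,0,0,0,0,-1],[0.33,7,0,0,0,0,-1],[0.37,7.8,0,0,0,0,-1],[0.37,7.8,0,0,0,0,-1],[0.37,7.8,0,0,0,0,-1]]]}}

```text
time: 22.05
tcp_pos: [0.4578, -0.3099, 0.0321]
ee_rot: [-180.0, 0.0, -92.7]
force: [0.3, 5.2, 9.7]
grip_width: 0.0143
grip_force: 30.0
```

```bash
python3 - <<'E'
from h import *
for k in range(4): cv2.imwrite(f'pics/ref{k}.png',bot.camera('scene'))
s=bot.sense();print(s['time'],s['tcp_pos'],s['ee_rot'],s['grip_width'],s['force'])
f=lambda z:proj('scene',(.461,-.2345,z));print(f(.024),f(.066),f(.069))
E
```

```text
22.25 [ 0.4577553  -0.30992595  0.03204669] [-1.79965029e+02  5.32160428e-02 -9.26713012e+01] 0.01419058279119967 [-0.5838722   4.96811516 10.02149811]
[334.12668674 287.04943127] [334.03881583 268.66300446] [334.03244249 267.32942478]
```

Request:
{"api": "step_arm", "payload": {"rows": [[[0.01,0.2,0,0,0,0,-1],[0.02,0.35,0,0,0,0,-1],[0.02,0.4,0,0,0,0,-1],[0.02,0.45,0,0,0,0,-1],[0.02,0.5,0,0,0,0,-1]]]}}

```text
time: 22.75
tcp_pos: [0.458, -0.3062, 0.0321]
ee_rot: [-180.0, -0.0, -92.7]
force: [0.2, -4.4, 5.0]
grip_width: 0.0139
grip_force: 30.0
```

Request:
{"api": "step_arm", "payload": {"rows": [[[0,0.05,0,0,0,0,-1],[0,0.1,0,0,0,0,-1],[0.01,0.15,0,0,0,0,-1]]]}}

```text
time: 23.05
tcp_pos: [0.458, -0.3048, 0.032]
ee_rot: [-180.0, -0.0, -92.7]
force: [0.4, -4.9, 5.7]
grip_width: 0.0136
grip_force: 30.0
```

Request:
{"api": "step_arm", "payload": {"rows": [[[0,0.05,0,0,0,0,-1],[0,0.1,0,0,0,0,-1],[0.01,0.15,0,0,0,0,-1]]]}}

```text
time: 23.35
tcp_pos: [0.4581, -0.3033, 0.032]
ee_rot: [-180.0, -0.0, -92.7]
force: [-0.4, -5.0, 6.2]
grip_width: 0.0139
grip_force: 30.0
```

Request:
{"api": "step_arm", "payload": {"rows": [[[0,0.05,0,0,0,0,-1],[0,0.1,0,0,0,0,-1],[0.01,0.15,0,0,0,0,-1]]]}}

```text
time: 23.65
tcp_pos: [0.4582, -0.3017, 0.032]
ee_rot: [-180.0, -0.0, -92.7]
force: [-1.1, -5.2, 5.5]
grip_width: 0.0138
grip_force: 30.0
```

Request:
{"api": "step_arm", "payload": {"rows": [[[0,0.05,0,0,0,0,-1],[0,0.1,0,0,0,0,-1],[0.01,0.15,0,0,0,0,-1]]]}}

```text
time: 23.95
tcp_pos: [0.4583, -0.3003, 0.0321]
ee_rot: [-180.0, -0.0, -92.7]
force: [-1.1, -4.5, 5.0]
grip_width: 0.0135
grip_force: 30.0
```

Request:
{"api": "step_arm", "payload": {"rows": [[[0,0.05,0,0,0,0,-1],[0,0.1,0,0,0,0,-1],[0.01,0.15,0,0,0,0,-1]]]}}

```text
time: 24.25
tcp_pos: [0.4584, -0.2995, 0.0321]
ee_rot: [-180.0, -0.1, -92.7]
force: [-1.0, -10.7, 4.5]
grip_width: 0.0139
grip_force: 30.0
```

Request:
{"api": "step_arm", "payload": {"rows": [[[0,0.05,0,0,0,0,-1],[0,0.1,0,0,0,0,-1],[0.01,0.15,0,0,0,0,-1]]]}}

```text
time: 24.55
tcp_pos: [0.4585, -0.2981, 0.0321]
ee_rot: [-180.0, -0.1, -92.7]
force: [-0.6, -10.7, 3.5]
grip_width: 0.0135
grip_force: 30.0
```

Request:
{"api": "step_arm", "payload": {"rows": [[[0.01,0.1,0,0,0,0,-1],[0.01,0.2,0,0,0,0,-1],[0.01,0.3,0,0,0,0,-1],[0.02,0.4,0,0,0,0,-1],[0.02,0.5,0,0,0,0,-1],[0.03,0.6,0,0,0,0,-1],[0.03,0.7,0,0,0,0,-1],[0.04,0.8,0,0,0,0,-1],[0.04,0.9,0,0,0,0,-1],[0.04,0.95,0,0,0,0,-1],[0.04,0.95,0,0,0,0,-1]]]}}

```text
time: 25.65
tcp_pos: [0.4589, -0.2885, 0.0321]
ee_rot: [-180.0, -0.1, -92.7]
force: [-0.1, -11.0, 3.7]
grip_width: 0.0137
grip_force: 30.0
```

```bash
python3 - <<'E'
from h import *
im=bot.camera('scene');t=bot.camera('top');cv2.imwrite('pics/scene6.png',im)
s=bot.sense();print(s['time'],s['tcp_pos'],s['ee_rot'],s['grip_width'],s['force'])
r=cv2.imread('pics/ref0.png');r0=cv2.imread('pics/scene4.png')
f=lambda a:cv2.resize(a[252:300,300:350],(400,384),interpolation=cv2.INTER_CUBIC)
cv2.imwrite('pics/s6c.png',np.hstack([f(r0),f(im)]))
E
```

```text
25.75 [ 0.45886372 -0.28850012  0.03204937] [-1.79960447e+02 -7.11926267e-02 -9.26642614e+01] 0.013811044371526708 [ 0.18565202 -9.23590448  4.19873028]
```

View pics/s6c.png

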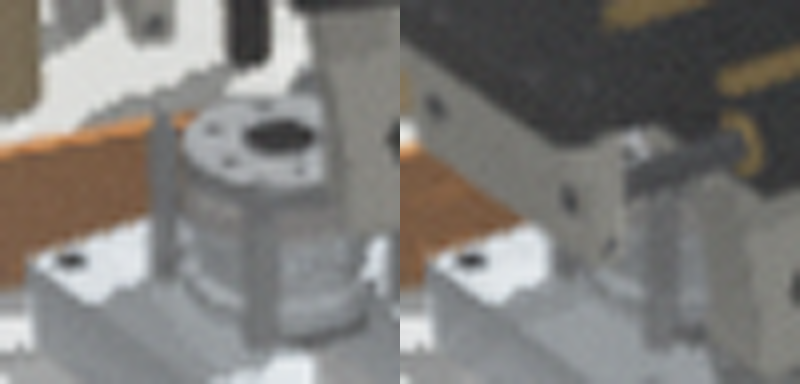

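The left crop, from before the push, shows the stack low. The right crop shows the gripper body covering most of it, but the lower flange is visible near (610,280), higher than the ~(210,300) it had before. I'll put a number on that from row profiles.

```bash
python3 - <<'E'
from h import *
A=np.mean([cv2.imread(f'pics/ref{k}.png',0).astype(float) for k in range(4)],0)
B=np.mean([cv2.cvtColor(bot.camera('scene'),6).astype(float) for k in range(6)],0)
C=cv2.imread('pics/scene4.png',0).astype(float)
for n,(a,b) in {'flange L':(326,330),'flange R':(335,338),'screw(fixed)':(306,312)}.items():
    for nm,X in(('s4',C),('ref',A),('now',B)): print(n,nm,X[282:300,a:b].mean(1).round().astype(int))
E
```

```text
flange L s4 [129 124 123 125 130 140 156 157 136 134 143 154 155 156 154 155 158 188]
flange L ref [ 95 110 119 121 122 128 139 141 130 128 132 139 141 148 153 153 160 192]
flange L now [118 121 122 124 136 150 145 130 132 140 149 152 153 153 154 154 154 153]
flange R s4 [134 139 140 144 140 138 136 148 155 145 139 130 109 138 193 229 229 228]
flange R ref [122 126 126 128 126 123 124 130 136 128 124 115 102 126 187 229 228 228]
flange R now [124 122 121 123 123 126 135 134 124 122 111  95 101 131 152 153 154 154]
screw(fixed) s4 [156 172 134 168 209 195 176 152 131 131 133 136 138 139 141 143 146 151]
screw(fixed) ref [156 172 133 168 208 193 174 150 129 129 131 133 134 136 138 140 142 144]
screw(fixed) now [158 172 131 168 210 195 174 150 131 131 134 135 136 138 140 144 149 152]
```

Both flange edges rose 1.35–1.5 px, which is about 3.0–3.4 mm, while the fixed screw did not move. I'll let it settle briefly and hand in.

Request:
{"api": "step_arm", "payload": {"rows": [[[0,0,0,0,0,0,-1],[0,0,0,0,0,0,-1],[0,0,0,0,0,0,-1],[0,0,0,0,0,0,-1],[0,0,0,0,0,0,-1]]]}}

```text
time: 26.55
tcp_pos: [0.4589, -0.2885, 0.0321]
ee_rot: [-180.0, -0.1, -92.7]
force: [0.4, -10.6, 4.9]
grip_width: 0.014
grip_force: 30.0
```

```bash
python3 -c "
from workcell import bot
s=bot.sense();print(s['time'],s['tcp_pos'],s['grip_force'],s['force']);print(bot.job_done())"
```

```text
26.55 [ 0.45886209 -0.2884844   0.03206341] 29.989975690841675 [  0.38743981 -10.62801806   4.87539454]
the job is handed in; nothing more can be done
None
```

The spacer ring and top disc are stacked squarely on the cell body, and the wedge, still gripped, is holding the cell about 3 mm off the nest (3.0–3.4 mm by camera); I handed the job in at 26.6 s.

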